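Tempering machine: fold back the lid, unscrew the stirrer's hub cap

ROBOT

A 6-joint arm with a two-finger parallel gripper is mounted at the origin on the work surface. World frame = base frame: x ahead of the robot, y to its left, z up, the work surface at z = 0. Lengths are in m, angles in rad, forces in N, time in s.
With the tool pointing down it reaches from about 0.35 to 0.725 m from the base axis. Payload 6 kg.
Tool frame: the origin (TCP) lies on the mounting face of the last link; the fingertips stand 173 mm ahead of it and the grasp point (between the pads) lies 155 mm ahead of it; z points along the fingers, y is the line along which they close (so a half turn about z gives the same grasp; the last joint's range is limited). The gripper opens to 85 mm and grips with 20 to 120 N. Pads are 22 mm wide; open, the fingers measure 114 mm over their backs; the gripper's body (76 mm by 85 mm) begins 54 mm behind the grasp point. The pads swing forward as they close: fully open they stand 13 mm farther back than shut.
Start: joints at [-0.978, 0.04, 0.085, 0, -1.615, -0.334], TCP at [0.154, -0.58, 0.405] pointing down, gripper open.
Joint ranges: [-2.56, 2.56], [-1.29, 2.01], [-1.08, 1.49], [-3.29, 1.98], [-2.81, -0.18], [-2.99, 2.99]. Speed limits (rad/s): [2.57, 2.57, 3.01, 3.14, 3.14, 3.14].

INTERFACE

Orientations are given as a 3x3 rotation matrix whose columns are the frame's x, y, z axes.
In Python, from station import r, vision gives the robot as it stands.
- The arm moves only by the shell command python3 -m handwheel 'ROWS' [OPENING] [FORCE]. ROWS is JSON, a list of rows, each a list of 6 numbers: the shift along the tool's x, y, z in mm, then the turn, a rotation vector about the tool's x, y, z in degrees. A call has 1 to 12 rows; each row is the pose to reach, as a shift and turn from the pose commanded when the call began, along the tool's axes at that moment; what a row does not reach only later rows make up. A row lasts 1/10 s, in which the tool goes at most 50 mm and 8.59 degrees, less where a joint would pass 70% of its speed; a pose out of reach is approached as far as the arm can. A call with a gripper value outside its range is refused whole. OPENING is the gripper's target within -1 to 1 (shut at 1, half-way at 0, fully open at -1), set as the call begins (- or left out, the last holds). The fingers move at their own pace and stop on an object; FORCE is the grip in N (left out, the last holds). Time passes only in rows, so rows that repeat a pose let the fingers close. It gives the time, the measured TCP pose, the force, the opening and the grip force at its end, in the units of the state.
- r.observe(): the state, without advancing time (a new reading comes with each control period).
- vision.snapshot(name): name is "side" or "top"; returns a dict with "color" (480x640x3 uint8, blue, green, red), "depth" (480x640 float32, m along the optical axis (not along the pixel's ray), 0 where there is no reading), "fx", "fy", "cx", "cy" (pixels), "position" and "rotation" of the camera in the world. Camera axes: x right, y down, z forward; pixel columns grow to the right and rows downward; lengths in m; the calibration is good to about 2 mm. A picture is of the moment at which its call begins.
- r.finish_job(): hands the job in; it is judged then, once.
The state is a dict: "clock": time; "qpos": joint angles; "joint_vel": joint speeds; "joint_efforts": joint torques, N m; "eef_pos": TCP position; "ee_rot": TCP orientation; "wrist_force": force on the tool from outside, world axes, zero at the start; "ft_torque": the same for the moment, N m; "gripper_width": finger opening in m; "grasp_force": force on a finger pad.
Only numpy, scipy, OpenCV 4.12 (cv2) and the standard library are available. Lean on these libraries where they do the work, as an engineer would, in place of code of your own. Each camera call takes 0.05 s, during which the arm holds its last target. There are 200 camera calls.

TASK

The stirrer of the chocolate tempering machine has to come out for washing. Fold the machine's clear lid right over on its hinge until it stops, lying open over the low deck; then unscrew the round steel hub cap that locks the stirrer - nobody knows whether its thread is right- or left-handed, so try one way and, if it will not come loose, the other - and lift the cap straight up off its spindle. Finish while still holding the cap in the gripper, still, upright and over the tank, a good 10 cm above where it sat, with the lid left fully open and the other things on the table left alone.

Things in the scene. Friction and masses are not known exactly. Their poses are not given: they have to be found in the camera images.
- machine: the tempering machine, fixed, brushed steel: a tank block, a low motor deck on its -y side and a console behind. Origin on the table straight under the spindle axis, which is the tank's centre; z up, x away from the robot, y to the left along the machine (it stands turned by up to 12 degrees)
- rim (a point): centre of the tank's mouth, on the spindle axis at rim height, 115 mm above the table, axes as the machine's. Tank block x -100..100, y -83..83 mm; opening x -72..72, y -66..66 mm; the fixed stirrer inside stays below the rim. Console behind: x 100..165, y -83..83 mm, 150 mm high
- deck (a point): middle of the motor deck's top, 70 mm above the table; the deck reaches y -237..-83, x -100..100 mm from the spindle axis; two rubber rests stand 10 mm above it. The open lid lies over it
- lid (a joint): angle of the clear lid about its hinge: 0 shut, pi/2 standing upright, 3.10 folded right over to its stop, lying upside down over the deck. The hinge is stiff (about 0.6 N m): the lid stays where it is left; it starts shut or up to 20 degrees ajar
- lid_hinge (a point): middle of the lid's hinge line, which runs along the machine's x, 79 mm to the -y side of the spindle axis and 120 mm above the table. The lid is a box-shaped clear cover 160 (x) x 146 x 40 mm, 0.35 kg, reaching from the hinge to +y when shut
- lid_handle (a point): middle of the lid's handle: a straight round steel bar 10 mm thick, 80 mm clear length, parallel to the hinge, on two legs off the lid's free edge with 40 mm free between bar and lid. Shut, it lies 197 mm to +y of the hinge line and 20 mm above it; it swings up and over to the -y side, ending about 108 mm above the table
- cap_center (a point): centre (half-way up) of the hub cap: a plain round upright steel cap, shallow knurling, 48 mm across, 44 mm tall, about 0.25 kg, screwed on the spindle in the middle of the tank; z up
- cap_seat (a point): point on the spindle axis where the cap's underside sits, 105 mm above the table. Coarse quick thread, right- or left-handed from case to case with no outward sign. Turned the right way it moves with little resistance, is free once turned about 60 degrees and then lifts straight off; it stops at about 120. Turned the wrong way it stops hard within 8 degrees; until free it rises only 1 to 4 mm
- saucepan: steel saucepan, 150 mm across, 85 mm tall; origin under its centre; to be left alone
- cocoa_jar: brown glass jar with a steel screw lid, 68 mm across, 100 mm tall; origin under its centre; to be left alone
- palette_knife: palette knife, 260 mm long, lying flat on the table in front of the machine; to be left alone
- tray: flat square aluminium tray 200 x 200 x 16 mm; origin under its centre; to be left alone
- cake_ring: steel cake ring, 80 mm across, 45 mm tall, standing on the tray; origin under its centre; to be left alone
- timer: round white kitchen timer, 62 mm across, 36 mm tall; origin under its centre; to be left alone
- brush: wooden pastry brush, 220 mm long, lying on the table; to be left alone

How it is judged:
On the way, in this order (a step that is already met when the one before it is completed fails the run):
1. the lid is folded right over, within about 15 degrees of its stop, the cap still on its spindle (value of joint lid above 2.84 rad and height (world z) of cap_center below 0.135 m), for 0.2 s.
2. the cap is off: raised at least 40 mm from its seat in the gripper (height (world z) of cap_center above 0.167 m and contact force between the fingers and cap above 0.5 N), for 0.1 s.
At the end, for the whole second after the job is handed in: lid within 15 degrees of its open stop; cap gripped, touching nothing of the machine, its centre at least 80 mm above where it sat and within 60 mm sideways of the spindle axis, within 23 degrees of upright, at rest; no other thing moved over 30 mm (value of joint lid above 2.84 rad and height (world z) of cap_center above 0.207 m and horizontal distance between cap_center and machine below 0.06 m and angle between cap_center's own z axis and vertical below 0.4 rad and contact force between the fingers and cap above 0.5 N and contact force between cap and machine below 0.2 N and linear speed of cap below 0.03 m/s); the arm keeps its last pose, push and grip.
It fails at once if another thing on the table is pushed more than 30 mm (distance of any of saucepan, cocoa_jar, palette_knife, tray, cake_ring, timer, brush from where it was at the start of the episode above 0.03 m).
It also fails if it takes over 72 s, if anything falls off the work surface, if the arm or the gripper's body presses on something with over 40 N, if the wrist force passes 120 N, or if a joint passes its speed limit or range.

## Working session

There is one attempt and no reset: what is moved stays moved. The work goes in short steps, Python scripts to look and compute and a shell command to move; the robot and the scene stay as the last step left them, time stands still between calls to the robot, and variables do not carry over. Pictures are saved under pics/ and viewed, at most 10 in all, crops included, and the job is handed in when it is done.

```bash
ls; mkdir -p pics; python3 - <<'E'
from station import r, vision
import cv2,numpy as np
for n in("top","side"):
    s=vision.snapshot(n); cv2.imwrite(f"pics/{n}0.png",s["color"]); np.save(f"pics/{n}0.npy",s["depth"])
    print(n,s["fx"],s["fy"],s["cx"],s["cy"],s["position"],np.round(s["rotation"],3).tolist())
o=r.observe(); print(o)
E
```

```text
pics
top 565.765790588424 565.765790588424 319.1926519467111 245.58009009711148 [0.33111793 0.01962296 1.55216175] [[0.006, -0.991, 0.134], [-1.0, -0.005, 0.01], [-0.009, -0.135, -0.991]]
side 440.58304296269085 440.58304296269085 319.32348049821996 239.76650507784186 [0.47532222 0.74804675 0.83975751] [[-0.998, -0.046, 0.044], [-0.063, 0.695, -0.717], [0.002, -0.718, -0.696]]
{'clock': 0.1, 'qpos': array([-9.78292756e-01,  4.07514429e-02,  8.39004060e-02, -3.97362427e-04,
       -1.61548843e+00, -3.33731240e-01]), 'joint_vel': array([-0.00073086, -0.00253641,  0.00228626,  0.00059335, -0.00024619,
        0.00042001]), 'joint_efforts': array([-5.06946802e-03, -3.69345689e+01,  3.48275936e+01,  6.95184097e+00,
       -4.64548648e-03,  1.19877296e-05]), 'eef_pos': array([ 0.15363902, -0.57997617,  0.40377516]), 'ee_rot': array([[-9.66700360e-01, -2.55910395e-01, -5.32448697e-04],
       [-2.55910915e-01,  9.66699202e-01,  1.50178444e-03],
       [ 1.30395483e-04,  1.58803499e-03, -9.99998731e-01]]), 'wrist_force': array([ 0.13844579,  0.4931468 , -0.31695607]), 'ft_torque': array([-0.01632375, -0.02268283, -0.01496499]), 'grasp_force': 0.0, 'gripper_width': 0.08575451673152157}
```

View pics/top0.png

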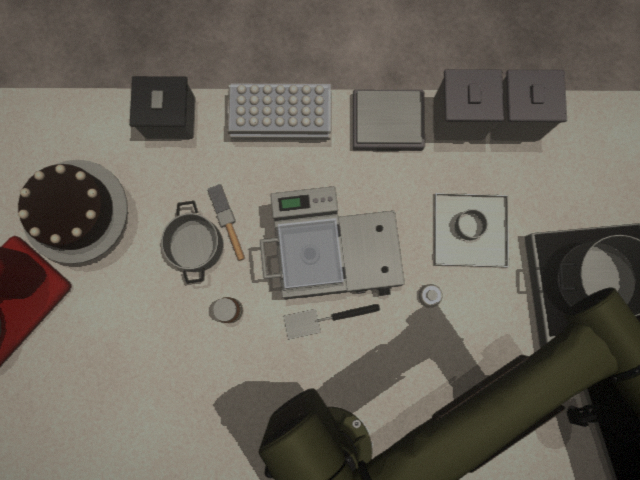

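View pics/side0.png

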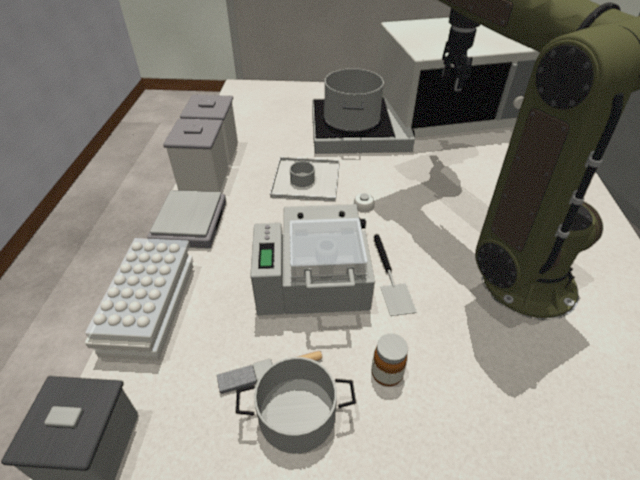

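The top view shows the machine with the tank centre near (310,254), the deck on the right (corners about (393,210) and (402,287)) and the lid handle near x≈252, rows 240-280. In the side view the handle bar is near (305-355,283), and the lid looks about shut. I'll zoom in on both.

```bash
cat > h.py <<'E'
import numpy as np
from station import r, vision
def ray(s,u,v):
    d=s["rotation"]@np.array([(u-s["cx"])/s["fx"],(v-s["cy"])/s["fy"],1.]); return np.array(s["position"]),d
def onz(s,u,v,z):
    p,d=ray(s,u,v); return p+d*(z-p[2])/d[2]
def pix(s,p):
    c=s["rotation"].T@(np.array(p)-s["position"]); return [s["fx"]*c[0]/c[2]+s["cx"],s["fy"]*c[1]/c[2]+s["cy"]]
def tri(a,ua,b,ub):
    p,d=ray(a,*ua);q,e=ray(b,*ub);t=np.linalg.lstsq(np.c_[d,-e],q-p,rcond=None)[0]
    x,y=p+d*t[0],q+e*t[1];return (x+y)/2,np.linalg.norm(x-y)
E
python3 - <<'E'
import cv2,numpy as np
a=cv2.imread("pics/top0.png")[175:310,240:415];b=cv2.imread("pics/side0.png")[195:325,240:390]
a=cv2.resize(a,None,fx=4,fy=4,interpolation=2);b=cv2.resize(b,None,fx=5,fy=5,interpolation=2)
cv2.imwrite("pics/ta.png",a);cv2.imwrite("pics/sa.png",cv2.resize(b,(750,595)) if b.shape[0]>600 else b)
print(b.shape)
E
```

```text
(650, 750, 3)
```

View pics/ta.png

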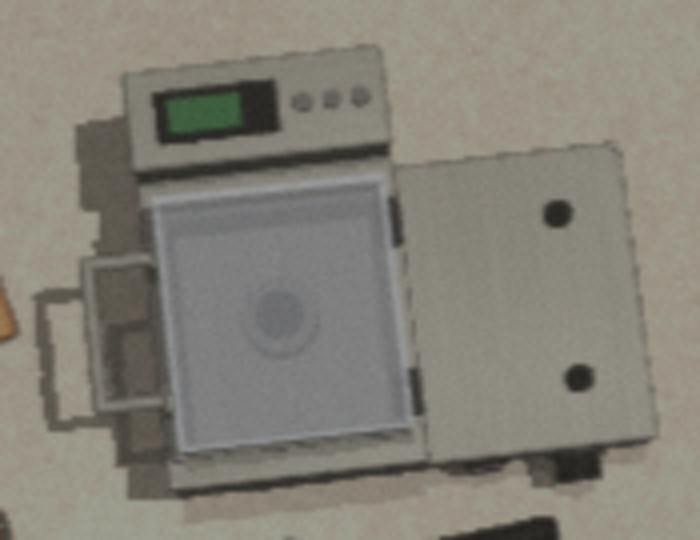

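View pics/sa.png

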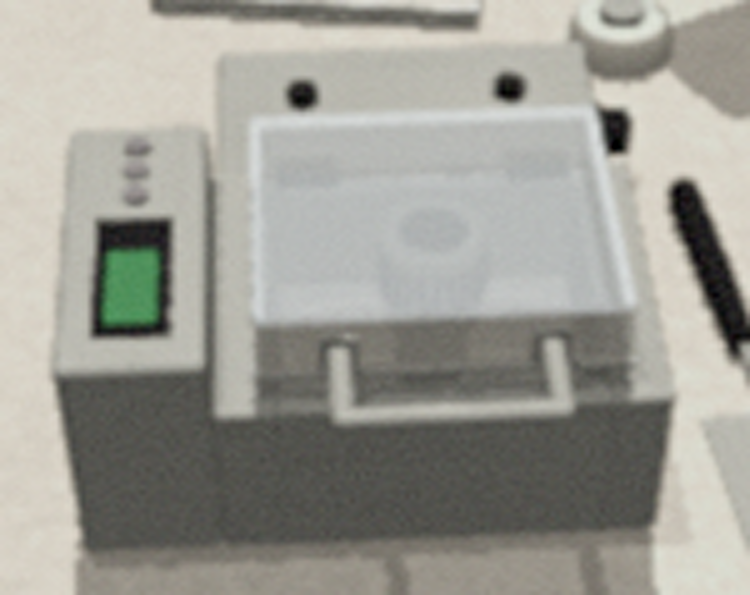

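The crops show the bar from (263,240.5) to (265.5,277) in the top view and (307.6,285.7) to (354.4,283.5) in the side view. The cap's top is at top (310.8,253.3) and side (326.6,245.3), and the deck's far corners are at (394.5,211.3) and (403.8,284.3).

```bash
python3 - <<'E'
from h import *
t=vision.snapshot("top");s=vision.snapshot("side")
np.set_printoptions(precision=4,suppress=True)
print("cap",tri(t,(310.75,253.25),s,(326.6,245.3)),onz(t,310.75,253.25,.149),onz(s,326.6,245.3,.149))
A=tri(t,(262.5,240.5),s,(307.6,285.7));B=tri(t,(265.5,277),s,(354.4,283.5));print("bar",A,B)
d=A[0]-B[0];print("bar yaw",np.degrees(np.arctan2(d[1],d[0])),np.linalg.norm(d))
C=onz(t,394.5,211.3,.07);D=onz(t,403.8,284.3,.07);d=C-D;yaw=np.arctan2(d[1],d[0]);print("deck",C,D,np.degrees(yaw),np.linalg.norm(d))
for y in(yaw,):
    R=np.array([[np.cos(y),-np.sin(y),0],[np.sin(y),np.cos(y),0],[0,0,1]])
    print("origin from deck",(C+D)/2-R@[0,-.237,.07])
    # rests-> consoles corners z=.15: crop (125,75),(378,47)
    E=onz(t,240+125/4,175+75/4,.15);F=onz(t,240+378/4,175+47/4,.15);e=E-F;print("console",np.degrees(np.arctan2(-e[0],e[1])),np.linalg.norm(e),(E+F)/2-R@[.165,0,.15])
E
```

```text
cap (array([0.5018, 0.0541, 0.1497]), np.float64(0.00035545747710833656)) [0.5021 0.0541 0.149 ] [0.5016 0.0534 0.149 ]
bar (array([0.5336, 0.175 , 0.1521]), np.float64(0.000762506047554628)) (array([0.4405, 0.1656, 0.1554]), np.float64(0.0019075059602246447))
bar yaw 5.810187758542888 0.09356803250575497
deck [ 0.6254 -0.166   0.07  ] [ 0.4312 -0.1881  0.07  ] 6.48228303072807 0.19547446941415955
origin from deck [0.5015 0.0584 0.    ]
console 6.707551981590695 0.16133295631204228 [ 0.4988  0.0567 -0.    ]
```

```bash
cat >> h.py <<'E'
from scipy.spatial.transform import Rotation as Ro
O=np.array([.5015,.055,0]);Y=np.radians(6.5)
M=Ro.from_euler('z',Y).as_matrix()
DOWN=M@np.diag([-1.,1.,-1.])
def to(gm,turn=0):  # grasp point target in machine frame (mm), tool yaw (deg, about machine z); prints row
    o=r.observe();R=np.array(o["ee_rot"])
    T=Ro.from_euler('z',turn,degrees=True).as_matrix()@DOWN
    p=O+M@(np.array(gm)/1000)-T[:,2]*.155
    print(gm,np.round(R.T@(p-o["eef_pos"])*1000,1).tolist(),np.round(Ro.from_matrix(R.T@T).as_rotvec(degrees=True),1).tolist())
def st():
    o=r.observe();g=np.array(o["eef_pos"])+.155*np.array(o["ee_rot"])[:,2]
    print(round(o["clock"],2),"g_m",np.round(M.T@(g-O)*1000,1),"F",np.round(o["wrist_force"],1),"T",np.round(o["ft_torque"],2),"w",o["gripper_width"],o["grasp_force"],"q",np.round(o["qpos"],2))
E
python3 - <<'E'
from h import *
to([-2,-250,260]);to([-2,116,235]);to([-2,116,153])
E
```

```text
[-2, -250, 260] [-460.6, 277.7, -10.7] [0.1, -0.0, 8.3]
[-2, 116, 235] [-513.6, 639.8, 14.7] [0.1, -0.0, 8.3]
[-2, 116, 153] [-513.7, 639.8, 96.7] [0.1, -0.0, 8.3]
```

```bash
python3 -m handwheel '[[-230,140,-10,0,0,8.3],[-230,140,-10,0,0,8.3],[-230,140,-10,0,0,8.3],[-230,140,-10,0,0,8.3],[-230,140,-10,0,0,8.3],[-460,280,-10,0,0,8.3],[-460,280,-10,0,0,8.3],[-460,280,-10,0,0,8.3],[-460,280,-10,0,0,8.3],[-460,280,-10,0,0,8.3],[-460,280,-10,0,0,8.3],[-510,640,10,0,0,8.3]]' -1 30; python3 -c "
from h import *
st();to([-2,116,235]);to([-2,116,160])"
```

```text
clock: 1.4
eef_pos: [0.5235, -0.1406, 0.4086]
ee_rot: [[-0.994, -0.113, -0.006], [-0.113, 0.994, -0.0], [0.006, 0.0, -1.0]]
wrist_force: [-0.1, 0.9, -0.8]
gripper_width: 0.0852
grasp_force: 0.0
1.4 g_m [  -1.2 -196.8  253.6] F [-0.1  0.9 -0.8] T [ 0.23 -0.02  0.02] w 0.08517437891832458 0.0 q [ 0.11 -0.11 -0.06 -0.   -1.63 -1.57]
[-2, 116, 235] [1.7, 312.8, 18.7] [0.0, -0.3, -0.0]
[-2, 116, 160] [1.3, 312.8, 93.7] [0.0, -0.3, -0.0]
```

```bash
python3 -m handwheel '[[0,312,18,0,0,0],[0,312,18,0,0,0],[0,312,18,0,0,0],[0,312,18,0,0,0],[0,312,18,0,0,0],[0,312,18,0,0,0],[0,312,18,0,0,0],[0,312,18,0,0,0],[0,312,18,0,0,0]]' ; python3 - <<'E'
from h import *
import cv2
st();to([-2,116,153])
t=vision.snapshot("top");s=vision.snapshot("side")
a=cv2.resize(t["color"][150:330,190:430],None,fx=1.6,fy=1.6);b=cv2.resize(s["color"][80:360,230:440],None,fx=1.9,fy=1.9)
c=np.zeros((540,800,3),np.uint8);c[:a.shape[0],:a.shape[1]]=a;c[:b.shape[0],390:390+b.shape[1]]=b;cv2.imwrite("pics/p1.png",c)
E
```

```text
clock: 2.3
eef_pos: [0.4852, 0.1676, 0.394]
ee_rot: [[-0.993, -0.114, -0.0], [-0.114, 0.993, -0.0], [0.0, -0.0, -1.0]]
wrist_force: [-0.6, -0.2, 0.6]
gripper_width: 0.0854
grasp_force: 0.0
2.3 g_m [ -3.5 113.7 239. ] F [-0.6 -0.2  0.6] T [-0.03  0.01  0.02] w 0.08537375975486165 0.0 q [ 0.73 -0.19 -0.16  0.   -1.61 -2.18]
[-2, 116, 153] [-1.5, 2.3, 86.0] [-0.0, -0.0, 0.0]
```

View pics/p1.png

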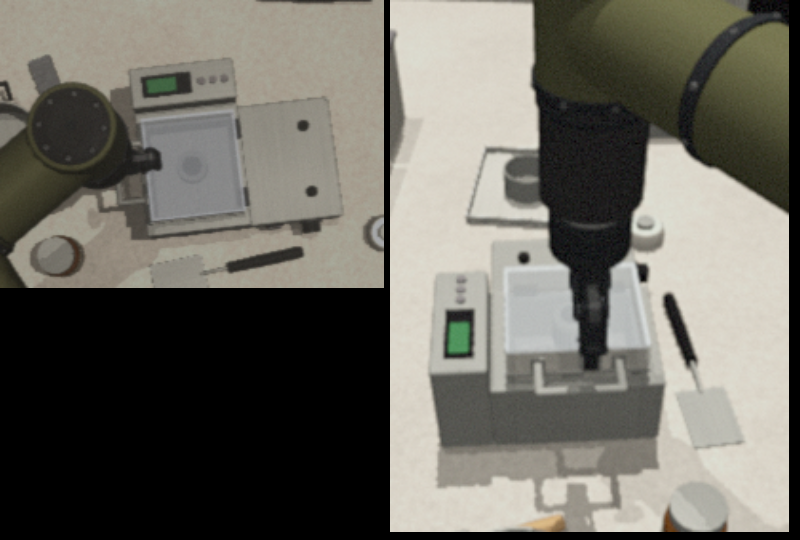

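The gripper is over the handle bar: in the side panel the fingers are at about (592,365), just above the bar at (580,388). I'll narrow the opening first so the inner finger clears the lid, then descend.

```bash
python3 -m handwheel '[[-1,3,20,0,0,0],[-1,3,30,0,0,0],[-1,3,30,0,0,0],[-1,3,30,0,0,0],[-1,3,30,0,0,0],[-1,3,60,0,0,0],[-1,3,85,0,0,0],[-1,3,85,0,0,0],[-1,3,85,0,0,0]]' 0.3; python3 -m handwheel '[[0,0,0,0,0,0],[0,0,0,0,0,0],[0,0,0,0,0,0],[0,0,0,0,0,0],[0,0,0,0,0,0],[0,0,0,0,0,0]]' 1 30;  python3 -c "
from h import *
st()"
```

```text
clock: 3.3
eef_pos: [0.486, 0.171, 0.3102]
ee_rot: [[-0.994, -0.114, 0.001], [-0.114, 0.994, -0.0], [-0.001, -0.0, -1.0]]
wrist_force: [-0.3, 0.5, 0.9]
gripper_width: 0.0298
grasp_force: 0.0
clock: 3.9
eef_pos: [0.4863, 0.1702, 0.3109]
ee_rot: [[-0.994, -0.113, 0.003], [-0.113, 0.994, -0.001], [-0.002, -0.002, -1.0]]
wrist_force: [2.3, -4.9, 1.0]
gripper_width: 0.0086
grasp_force: 30.5
3.9 g_m [ -1.7 115.9 155.9] F [ 2.3 -4.9  1. ] T [-1.8  -0.69  0.09] w 0.00861633018253921 30.485330522060394 q [ 0.73 -0.18 -0.3   0.   -1.45 -2.19]
```

```bash
python3 -c "
import numpy as np
def rows(a,b,n):
  for p in np.linspace(a,b,n+1)[1:]:
    f=np.radians([a,p]);y=198*np.cos(f);z=198*np.sin(f);print('[0,%.0f,%.0f,0,0,0]'%(y[1]-y[0],z[0]-z[1]),end=',')
rows(9.75,97,11)"
```

```text
[0,-6,-27,0,0,0],[0,-17,-52,0,0,0],[0,-30,-76,0,0,0],[0,-47,-98,0,0,0],[0,-66,-117,0,0,0],[0,-88,-133,0,0,0],[0,-112,-146,0,0,0],[0,-138,-156,0,0,0],[0,-165,-162,0,0,0],[0,-192,-164,0,0,0],[0,-219,-163,0,0,0],
```

```bash
python3 -m handwheel '[[0,-6,-27,0,0,0],[0,-17,-52,0,0,0],[0,-30,-76,0,0,0],[0,-47,-98,0,0,0],[0,-66,-117,0,0,0],[0,-88,-133,0,0,0],[0,-112,-146,0,0,0],[0,-138,-156,0,0,0],[0,-165,-162,0,0,0],[0,-192,-164,0,0,0],[0,-219,-163,0,0,0],[0,-219,-163,0,0,0]]';python3 -c "
from h import *
st()
def rows(a,b,n):
  for p in np.linspace(a,b,n+1)[1:]:
    f=np.radians([a,p]);y=198*np.cos(f);z=198*np.sin(f);print('[0,%.0f,%.0f,0,0,0]'%(y[1]-y[0],z[0]-z[1]),end=',')
rows(97,184,11)
"
```

```text
clock: 5.1
eef_pos: [0.5111, -0.0494, 0.4785]
ee_rot: [[-0.994, -0.11, 0.015], [-0.111, 0.994, -0.001], [-0.015, -0.002, -1.0]]
wrist_force: [8.8, -4.2, 12.9]
gripper_width: 0.0085
grasp_force: 32.6
5.1 g_m [   0.  -105.2  323.5] F [ 8.8 -4.2 12.9] T [-1.17 -2.97  0.1 ] w 0.00849531164724161 32.639120221138 q [ 0.3  -0.18  0.01  0.01 -1.74 -1.76]
[0,-27,5,0,0,0],[0,-53,14,0,0,0],[0,-77,26,0,0,0],[0,-99,42,0,0,0],[0,-120,60,0,0,0],[0,-137,81,0,0,0],[0,-151,105,0,0,0],[0,-162,130,0,0,0],[0,-170,156,0,0,0],[0,-173,183,0,0,0],[0,-173,210,0,0,0],
```

```bash
python3 -m handwheel '[[0,-27,7,0,0,0],[0,-53,17,0,0,0],[0,-77,29,0,0,0],[0,-99,45,0,0,0],[0,-120,62,0,0,0],[0,-137,83,0,0,0],[0,-151,106,0,0,0],[0,-162,131,0,0,0],[0,-170,157,0,0,0],[0,-173,184,0,0,0],[0,-173,207,0,0,0],[0,-173,207,0,0,0]]';python3 - <<'E'
from h import *
import cv2
st()
t=vision.snapshot("top");s=vision.snapshot("side")
a=cv2.resize(t["color"][150:330,190:430],None,fx=1.6,fy=1.6);b=cv2.resize(s["color"][80:360,230:440],None,fx=1.9,fy=1.9)
c=np.zeros((540,800,3),np.uint8);c[:a.shape[0],:a.shape[1]]=a;c[:b.shape[0],390:390+b.shape[1]]=b;cv2.imwrite("pics/p2.png",c)
E
```

```text
clock: 6.3
eef_pos: [0.5328, -0.2201, 0.266]
ee_rot: [[-0.993, -0.114, 0.011], [-0.114, 0.994, -0.005], [-0.01, -0.006, -1.0]]
wrist_force: [16.1, -12.2, -5.2]
gripper_width: 0.0088
grasp_force: 36.2
6.3 g_m [   1.5 -277.8  111. ] F [ 16.1 -12.2  -5.2] T [-4.03 -5.13  0.13] w 0.008782118314394238 36.16254776716232 q [-0.04  0.   -0.21  0.   -1.35 -1.42]
```

View pics/p2.png

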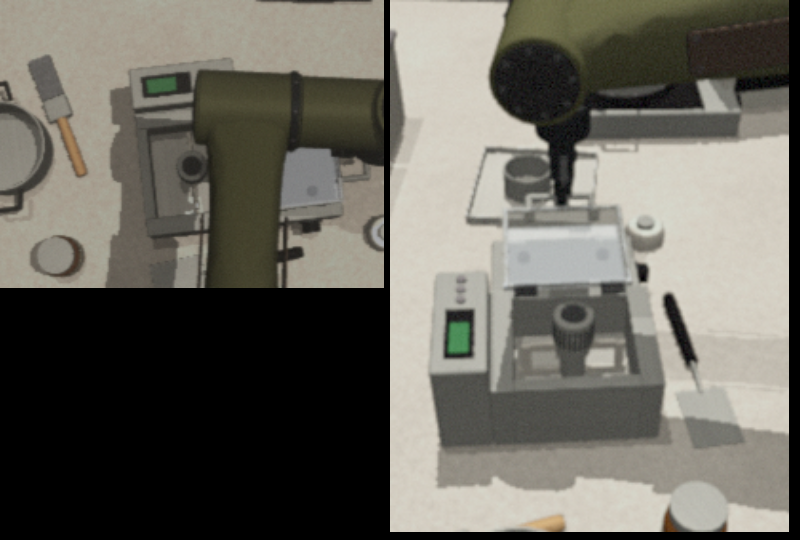

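The lid now lies folded over the deck with the handle still in the gripper, and the cap is exposed on its spindle at about (573,325) in the side panel. I'll release and retreat upwards.

```bash
python3 -m handwheel '[[0,0,0,0,0,0],[0,0,0,0,0,0],[0,0,0,0,0,0],[0,0,-30,0,0,0],[0,0,-70,0,0,0],[0,0,-110,0,0,0],[0,40,-130,0,0,0],[0,90,-130,0,0,0],[0,140,-130,0,0,0],[0,190,-130,0,0,0],[0,190,-130,0,0,0],[0,190,-130,0,0,0]]' 0.3;python3 - <<'E'
from h import *
import cv2
st()
to([0,0,235]);to([0,0,235],90)
t=vision.snapshot("top");s=vision.snapshot("side")
a=cv2.resize(t["color"][200:300,260:360],None,fx=4,fy=4,interpolation=2);b=cv2.resize(s["color"][200:300,280:380],None,fx=4,fy=4,interpolation=2)
cv2.imwrite("pics/p3.png",np.hstack([a,b]))
E
```

```text
clock: 7.6
eef_pos: [0.5085, -0.0284, 0.3954]
ee_rot: [[-0.993, -0.117, 0.001], [-0.117, 0.993, 0.0], [-0.001, 0.0, -1.0]]
wrist_force: [-0.4, -0.3, 0.3]
gripper_width: 0.0299
grasp_force: 0.0
7.6 g_m [ -2.4 -83.7 240.4] F [-0.4 -0.3  0.3] T [-0.03  0.01 -0.02] w 0.02988272505995553 0.0 q [ 0.34 -0.2  -0.16 -0.   -1.61 -1.79]
[0, 0, 235] [-2.8, 83.7, 5.5] [0.0, 0.0, 0.2]
[0, 0, 235] [-2.8, 83.7, 5.5] [-0.0, 0.0, -89.8]
```

View pics/p3.png

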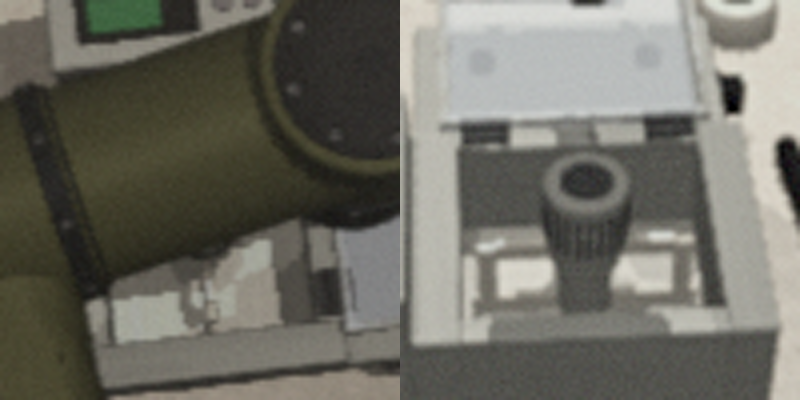

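The cap stands undisturbed on its spindle, with its top centre at side pixel (326.5,245.8), which is about the machine origin. I'll go above it and turn the tool by 90° so the wrist has range both ways.

```bash
python3 -m handwheel '[[-3,82,5,0,0,-90],[-3,82,5,0,0,-90],[-3,82,5,0,0,-90],[-3,82,5,0,0,-90],[-3,82,5,0,0,-90],[-3,82,5,0,0,-90],[-3,82,5,0,0,-90],[-3,82,5,0,0,-90],[-3,82,5,0,0,-90],[-3,82,5,0,0,-90],[-3,82,5,0,0,-90],[-3,82,5,0,0,-90]]' -1 50;python3 - <<'E'
from h import *
st()
to([0,-1,132],90)
E
```

```text
clock: 8.9
eef_pos: [0.5027, 0.0508, 0.3898]
ee_rot: [[0.112, -0.994, -0.0], [-0.994, -0.112, -0.0], [0.0, 0.0, -1.0]]
wrist_force: [0.5, 0.8, -0.7]
gripper_width: 0.0855
grasp_force: 0.0
8.9 g_m [  0.7  -4.3 234.8] F [ 0.5  0.8 -0.7] T [ 0.02  0.   -0.  ] w 0.0855241729520123 0.0 q [ 0.5  -0.22 -0.18 -0.   -1.61 -0.39]
[0, -1, 132] [-3.3, 0.7, 102.8] [0.0, -0.0, -0.1]
```

```bash
python3 -m handwheel '[[-3,1,30,0,0,0],[-3,1,60,0,0,0],[-3,1,85,0,0,0],[-3,1,103,0,0,0],[-3,1,103,0,0,0],[-3,1,103,0,0,0]]';python3 -m handwheel '[[0,0,0,0,0,0],[0,0,0,0,0,0],[0,0,0,0,0,0],[0,0,0,0,0,0],[0,0,0,0,0,0],[0,0,0,0,0,0],[0,0,0,0,0,0]]' 1 50;python3 -c "
from h import *
st()"
```

```text
clock: 9.5
eef_pos: [0.5013, 0.0544, 0.2876]
ee_rot: [[0.111, -0.994, 0.0], [-0.994, -0.111, -0.001], [0.001, -0.0, -1.0]]
wrist_force: [0.2, -0.1, 0.6]
gripper_width: 0.0857
grasp_force: 0.0
clock: 10.2
eef_pos: [0.5014, 0.0551, 0.2884]
ee_rot: [[0.114, -0.993, 0.002], [-0.993, -0.114, 0.0], [-0.0, -0.002, -1.0]]
wrist_force: [-0.0, 0.1, 7.0]
gripper_width: 0.0466
grasp_force: 51.1
10.2 g_m [3.000e-01 1.000e-01 1.334e+02] F [-0.   0.1  7. ] T [ 0.08  0.02 -0.04] w 0.04663590038039109 51.07452929019928 q [ 0.51 -0.2  -0.36  0.   -1.42 -0.4 ]
```

Gripped at 46.6 mm and centred. I'll try counter-clockwise seen from above, which is minus about tool z.

```bash
python3 -m handwheel '[[0,0,0,0,0,-4],[0,0,0,0,0,-8],[0,0,0,0,0,-12],[0,0,0,0,0,-15],[0,0,0,0,0,-15]]';python3 -c "
from h import *
st();print(np.degrees(np.arctan2(-r.observe()['ee_rot'][0,1],r.observe()['ee_rot'][1,1])))"
```

```text
clock: 10.7
eef_pos: [0.5012, 0.055, 0.2883]
ee_rot: [[0.366, -0.931, 0.002], [-0.931, -0.366, 0.001], [-0.0, -0.002, -1.0]]
wrist_force: [-2.6, 1.7, 6.4]
gripper_width: 0.0467
grasp_force: 56.7
10.7 g_m [ -0.    0.2 133.3] F [-2.6  1.7  6.4] T [ 0.39  0.59 -1.23] w 0.0467134730690116 56.688833786174655 q [ 0.51 -0.2  -0.36 -0.   -1.42 -0.13]
111.48211962061076
```

A torque of -1.23 N m means it has stopped hard, with the pads slipping. I'll try the other way.

```bash
python3 -m handwheel '[[0,0,0,0,0,8],[0,0,0,0,0,16],[0,0,0,0,0,24],[0,0,0,0,0,32],[0,0,0,0,0,40],[0,0,0,0,0,40]]';python3 -c "
from h import *
st();print(np.degrees(np.arctan2(-r.observe()['ee_rot'][0,1],r.observe()['ee_rot'][1,1])))"
```

```text
clock: 11.3
eef_pos: [0.5016, 0.0552, 0.2884]
ee_rot: [[-0.318, -0.948, 0.003], [-0.948, 0.318, 0.001], [-0.002, -0.003, -1.0]]
wrist_force: [3.0, 0.3, 6.2]
gripper_width: 0.0469
grasp_force: 56.0
11.3 g_m [  0.6   0.3 133.4] F [3.  0.3 6.2] T [ 0.11 -0.93 -0.08] w 0.04689197242007052 55.967647237703204 q [ 0.51 -0.2  -0.36  0.   -1.41 -0.83]
71.4679424555338
```

Low torque this way, so the thread is left-handed. Continuing clockwise.

```bash
python3 -m handwheel '[[0,0,0,0,0,8],[0,0,0,0,0,16],[0,0,0,0,0,24],[0,0,-1,0,0,32],[0,0,-1,0,0,40],[0,0,-1,0,0,48],[0,0,-1,0,0,52],[0,0,-1,0,0,52]]';python3 -c "
from h import *
st();print(np.degrees(np.arctan2(-r.observe()['ee_rot'][0,1],r.observe()['ee_rot'][1,1])))"
```

```text
clock: 12.1
eef_pos: [0.5022, 0.0555, 0.2886]
ee_rot: [[-0.942, -0.337, 0.005], [-0.337, 0.942, 0.002], [-0.005, 0.0, -1.0]]
wrist_force: [10.2, 1.2, -0.6]
gripper_width: 0.0467
grasp_force: 55.3
12.1 g_m [  1.5   0.6 133.6] F [10.2  1.2 -0.6] T [ 0.46 -3.31  0.04] w 0.04672443309234591 55.27532236184925 q [ 0.51 -0.2  -0.36  0.   -1.41 -1.74]
19.67448372431281
```

```bash
python3 -m handwheel '[[1,0,-3,0,0,0],[1,0,-6,0,0,0],[1,0,-10,0,0,0],[1,0,-10,0,0,0]]';python3 -c "
from h import *
st()"
```

```text
clock: 12.5
eef_pos: [0.5017, 0.055, 0.2968]
ee_rot: [[-0.941, -0.338, 0.005], [-0.338, 0.941, 0.002], [-0.005, -0.0, -1.0]]
wrist_force: [17.9, -0.4, -10.9]
gripper_width: 0.0471
grasp_force: 55.1
12.5 g_m [  1.1   0.2 141.8] F [ 17.9  -0.4 -10.9] T [-0.21 -6.24  0.08] w 0.04710392405848631 55.056543233804405 q [ 0.51 -0.21 -0.34  0.   -1.43 -1.74]
```

```bash
python3 -m handwheel '[[-2,0,0,0,0,0],[-3,0,-2,0,0,0],[-3,0,-5,0,0,0],[-3,0,-5,0,0,0]]';python3 - <<'E'
from h import *
import cv2
st()
s=vision.snapshot("side")
cv2.imwrite("pics/p4.png",cv2.resize(s["color"][180:300,260:400],None,fx=5,fy=5,interpolation=2))
E
```

```text
clock: 12.9
eef_pos: [0.5032, 0.0557, 0.3015]
ee_rot: [[-0.941, -0.338, -0.001], [-0.338, 0.941, 0.0], [0.001, 0.0, -1.0]]
wrist_force: [6.0, 0.2, -5.4]
gripper_width: 0.0467
grasp_force: 55.6
12.9 g_m [  1.6   0.5 146.5] F [ 6.   0.2 -5.4] T [-0.21 -2.17  0.01] w 0.04666095078278326 55.58485594578087 q [ 0.51 -0.2  -0.33 -0.   -1.44 -1.73]
```

View pics/p4.png

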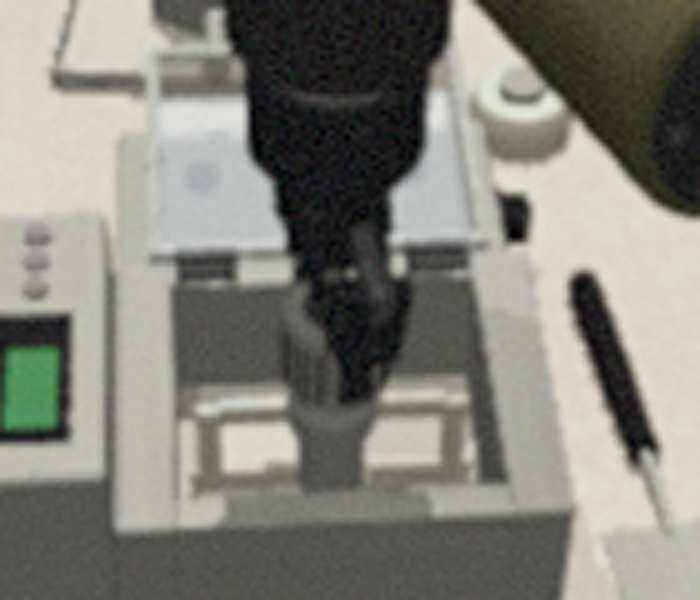

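The cap is between the fingers at about (340,340), over the spindle post at (335,440), and the pull is low, so it looks free. I'll lift on.

```bash
python3 -m handwheel '[[-1,0,-15,0,0,0],[-1,0,-30,0,0,0],[-1,0,-45,0,0,0],[-1,0,-65,0,0,0],[-1,0,-85,0,0,0],[-1,0,-105,0,0,0],[-1,0,-105,0,0,0],[-1,0,-105,0,0,0],[-1,0,-105,0,0,0]]';python3 - <<'E'
from h import *
import cv2
st()
s=vision.snapshot("side")
cv2.imwrite("pics/p5.png",cv2.resize(s["color"][140:310,240:420],None,fx=3.5,fy=3.5,interpolation=2))
E
```

```text
clock: 13.85
eef_pos: [0.5037, 0.0561, 0.4065]
ee_rot: [[-0.942, -0.335, -0.002], [-0.335, 0.942, -0.0], [0.002, 0.001, -1.0]]
wrist_force: [0.4, -0.8, -1.8]
gripper_width: 0.0468
grasp_force: 55.9
13.85 g_m [  1.9   0.9 251.5] F [ 0.4 -0.8 -1.8] T [ 0.03 -0.04 -0.01] w 0.046791121195691926 55.92707733158022 q [ 0.51 -0.21 -0.14 -0.   -1.64 -1.74]
```

View pics/p5.png

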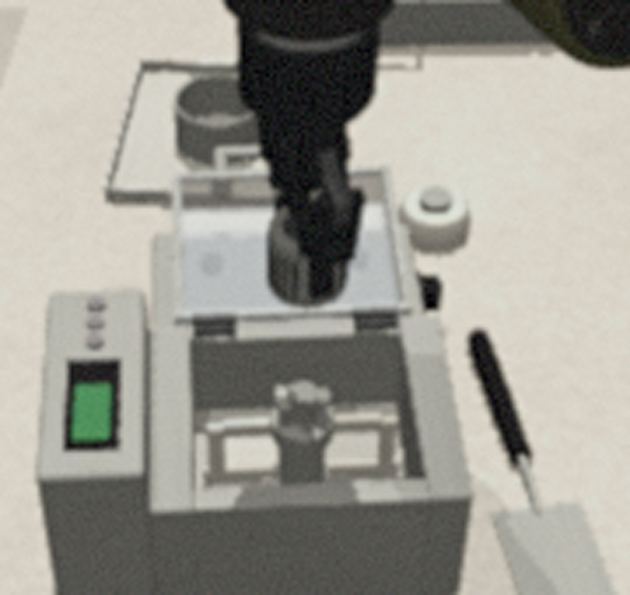

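The cap is off. It hangs upright in the gripper at about (307,265), the bare spindle shows at (303,400), and the lid is fully open. Handing in.

```bash
python3 -m handwheel '[[0,0,0,0,0,0],[0,0,0,0,0,0],[0,0,0,0,0,0]]'; python3 -c "
from h import *
print(r.finish_job())"
```

```text
clock: 14.2
eef_pos: [0.5039, 0.056, 0.4076]
ee_rot: [[-0.942, -0.334, -0.001], [-0.334, 0.942, -0.0], [0.001, 0.0, -1.0]]
wrist_force: [-0.5, 0.1, -2.6]
gripper_width: 0.0466
grasp_force: 55.9
the job is handed in; nothing more can be done
None
```

I handed the job in at 14.2 s: the lid is folded fully open, and the cap (left-hand thread) is held still and upright over the tank, about 118 mm above its seat; no verdict was returned.

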